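Unlock the rotary jar stand and present the powder jar

TASK

The rotary jar stand is still locked from being carried in: turn its lock pin anticlockwise a quarter turn to the stop, lift it out and set it down on the worktop well clear of the stand. Then turn the stand by the hand bar in its middle until the broad, squat powder jar stands squarely at the front, right behind the lock block, and finish still gripping the hand bar, holding the turntable still so that the jar can be taken out one-handed. Keep everything on the stand upright in its wells and leave the things around it alone.

Things in the scene. Friction and masses are not known exactly. Their poses are not given: they have to be found in the camera images.
- stand_foot: Fixed grey round foot of a rotary jar stand, 200 mm across, 22 mm high. Origin: centre of its underside on the worktop, on the turning axis; z up. Its -x side is the stand's FRONT: there a square lock block (54 x 54 mm, top 24 mm above the worktop) sticks out. Worktop free for x 0.42 to 0.74, between a low divider at y = -0.13 and a 28 mm high steel tin at y = 0.29 and beyond.
- lock_socket (a point): Centre of the lock block's top, 24 mm above the worktop, 126 mm from the stand's axis at the front. The block's 9.5 mm steel top plate has a slot 41 mm long, 20 mm wide, along the stand's x (front to back), over a 41 mm square cavity whose floor is 4 mm above the worktop.
- lock_pin: Loose T-shaped lock pin, 90 g, 84 mm tall, upright in the lock block. Origin: centre of its underside, z up. Foot bar 36 x 15 x 8 mm and black grip bar both along its x; shank 18 mm across. Grip bar: 44 mm long, 12 mm thick (y), 56 to 84 mm above the origin. Stands on its foot if set down level.
- pin_grip (a point): Point on the lock pin's axis at mid height of its grip bar, 70 mm above its underside. Locked at the start: bars along the stand's y, foot caught under the block's top plate. Turns, almost without resistance, only anticlockwise seen from above, 90 degrees to a hard stop with the bars along the stand's x; then lifts straight out, clear of block and fork after 40 mm.
- turn_bar (a point): Middle of the black hand bar on top of the column in the middle of the turntable, fixed to it, on the turning axis, 103 mm above the worktop. The bar is 60 mm long (along the turntable's x), 16 mm thick (y) and 26 mm high (90 to 116 mm). To be gripped across its thickness from above; the jars round it reach at most 92 mm above the worktop.
- pin_end (a point): Middle of one end of the lock pin's grip bar, at the pin's +x, 22 mm from its axis, 70 mm above its underside. At the start it points to the stand's +y side; turned to the release stop it points to the stand's front.
- turntable: White turntable: disc 208 mm across, top face 34 mm above the worktop, on a vertical axis. Origin: on the axis, level with the worktop; z up. At the start its axes are parallel to the stand foot's (0.04 rad play while locked). Unlocked it turns either way without a stop for more than a full turn, easily (0.03 N m friction), and stays where it is left.
- disc_centre (a point): Centre of the disc's upper face. Four wells (48 mm inside, rims 10 mm high) lie 74 mm from the axis, 90 degrees apart; halfway between them four forked ears reach out 129 mm, 28 to 38 mm above the worktop. At the start one fork straddles the lock pin, so wells stand 45 and 135 degrees either side of the front.
- powder_jar: Glass powder jar, the broadest on the stand: squat, 45 mm across, 58 mm tall with a narrower 28 mm cap. Stands upright in one of the four wells of the turntable; origin at the centre of its underside, z up. Loose. It fits its well with about 1 mm play.
- vial_green: Slim vial, 25 mm across, 52 mm tall. Stands upright in one of the four wells of the turntable; origin at the centre of its underside, z up. Loose.
- vial_red: Slim small vial, 23 mm across, 46 mm tall. Stands upright in one of the four wells of the turntable; origin at the centre of its underside, z up. Loose.
- dappen_dish: Low faceted glass dappen dish without cap, 37 mm across, 27 mm tall. Stands upright in one of the four wells of the turntable; origin at the centre of its underside, z up. Loose.
- tape_roll: Bystander: roll of tape lying flat behind the stand, 62 mm across, 19 mm high; origin at the centre of its underside.
- pink_wax: Bystander: flat slab of wax, 32 x 55 x 9 mm, behind the stand on the right; origin at the centre of its underside.
- dropper_brown: Bystander: small dropper bottle, 33 mm across, 74 mm tall, near the front edge on the left; origin at the centre of its underside.
Things that resemble listed ones, but are neither listed nor needed, are in the scene too. What is shaped like the vial_red but blue or pink is not meant.

How it is judged:
By the outcome, as a careful person would: the job done as asked, in the order asked, and still so for the second after the job is handed in, while the arm keeps its last pose, push and grip.
It also fails if it takes over 58 s, if anything falls off the work surface, if the arm or the gripper's body presses on something with over 40 N, if the wrist force passes 120 N, or if a joint passes its speed limit or range.

ROBOT

A 6-joint arm with a two-finger parallel gripper is mounted at the origin on a cart in front of the work surface, level with it; the furniture and walls round the work are solid. World frame = base frame: x ahead of the robot, y to its left, z up, the work surface at z = 0. Lengths are in m, angles in rad, forces in N, time in s.
With the tool pointing down it reaches from about 0.35 to 0.875 m from the base axis. Payload 4.2 kg.
Tool frame: the origin (TCP) lies midway between the tips of the shut fingers; the grasp point (between the pads) lies 19 mm behind it; z points along the fingers, y is the line along which they close (so a half turn about z gives the same grasp; the last joint's range is limited). The gripper opens to 87 mm and grips with 3 to 60 N. Pads are 19 mm wide; open, the fingers measure 117 mm over their backs; the gripper's body (75 mm by 190 mm) begins 51 mm behind the grasp point.
Start: joints at [-0.999, 0.385, 0.008, 0, -1.194, -0.259], TCP at [0.192, -0.595, 0.223] pointing down, gripper open.
Joint ranges: [-3.14, 3.14], [-1.21, 2.06], [-1.07, 1.41], [-3.16, 2.05], [-2.99, -0.16], [-3.1, 3.1]. Speed limits (rad/s): [2.79, 2.79, 3.14, 3.14, 3.14, 3.14].

INTERFACE

Orientations are given as a 3x3 rotation matrix whose columns are the frame's x, y, z axes.
In Python, from bench import r gives the robot as it stands. The module is installed in compiled form; this text tells all that it offers.
- The arm moves only by the shell command python3 -m creep 'ROWS' [FORCE]. ROWS is a JSON list that holds a single list of rows (three levels of brackets), with 1 to 8 rows, each of 7 numbers: dx, dy, dz in shares of 75 cm (1.0 is 75 cm), then a rotation vector rx, ry, rz in parts of the range, where 1.0 means pi/2 rad, then the finger opening in m; each row shifts and turns the commanded pose from where the row before left it, along the tool's axes as they then stand; what a row does not reach is not made up. A row lasts 1/12 s, in which the tool goes at most 0.0417 m and 0.125 rad, less where a joint would pass 70% of its speed; a pose out of reach is approached as far as the arm can. The fingers move at their own pace and stop on an object; FORCE is the grip in N (left out, the last holds). Time passes only in rows, so rows that do not move let the fingers close. It prints the time, the measured TCP pose, the force, the opening and the grip force at its end. A shift or turn number past 1, either way, is cut back to 1. Input that does not fit is refused with a message, and nothing moves.
- r.sense(): the state, without advancing time (a new reading comes with each control period).
- r.get_image(name): name is "scene" or "top" or "wrist"; returns the picture (384x512x3 uint8, red, green, blue); there is no depth.
- r.camera_info(name): a dict with "vertical_fov" (degrees; the focal length in pixels is half the picture's height over the tangent of half this angle, whatever the lens; pixels are square), "cx", "cy" (the principal point, pixels), "rvec" (rotation vector, rad) and "tvec" (3), from world to camera coordinates, as OpenCV has them; the wrist camera has in their place "mount" (4x4, takes a point from camera to tool coordinates, whose origin is the TCP and whose axes are the flange's). Camera axes: x right, y down, z forward; pixel columns grow to the right and rows downward; lengths in m; the calibration is good to about 2 mm. The wrist camera is an equidistant fisheye: a pixel r from the principal point sees the ray r / f radians off the axis. A picture is of the moment at which its call begins: read the wrist's pose just before it. camera_info takes no time and is no camera call.
- r.close_job(): hands the job in; it is judged then, once.
Trained networks look in the newest picture that a camera, given by its name, has taken for a name from the list of things; names that differ only in an ending like _2 or _b are one class to them, and where a whole thing is asked for, a point or a joint stands for the part that bears it (a point fixed in the world has none). Each returns a list of dicts, best first, with "confidence" (0 to 1); they miss things now and then, are a little off and sometimes report something else, mostly with a low value. They report only what shows in the picture. A call takes as long as a camera call. They do not tell look-alikes from the thing itself.
- r.look_for(camera, query): "bbox" ([left, top, right, bottom] in pixels, round what is visible of it).
- r.silhouettes(camera, query): "region" (384x512 bool, what is visible of it) and "bbox" ([left, top, right, bottom] in pixels, round what is visible of it).
- r.spot_point(camera, query): "uv" ([column, row] in pixels: a listed point, or the origin of a listed thing).
The state is a dict: "t": time; "joint_pos": joint angles; "joint_vel": joint speeds; "joint_torque": joint torques, N m; "eef_pos": TCP position; "tcp_rot": TCP orientation; "ft_force": force on the tool from outside, world axes, zero at the start; "ft_torque": the same for the moment, N m; "width": finger opening in m; "grasp_force": force on a finger pad.
Only numpy, scipy, OpenCV 4.12 (cv2) and the standard library are available. Lean on these libraries where they do the work, as an engineer would, in place of code of your own. Each camera call takes 0.05 s, during which the arm holds its last target. There are 200 camera calls.

## Working session

There is one attempt and no reset: what is moved stays moved. The work goes in short steps, Python scripts to look and compute and a shell command to move; the robot and the scene stay as the last step left them, time stands still between calls to the robot, and variables do not carry over. Pictures are saved under pics/ and viewed, at most 10 in all, crops included, and the job is handed in when it is done.

```bash
mkdir -p pics; cat > h.py <<'E'
import numpy as np, cv2
from bench import r
def cam(n):
    c=r.camera_info(n); f=192/np.tan(np.radians(c["vertical_fov"])/2); return c,f
def ray(n,uv,s=None):
    c,f=cam(n); x=(uv[0]-c["cx"])/f; y=(uv[1]-c["cy"])/f
    if n=="wrist":
        s=s or r.sense(); M=np.array(c["mount"]); th=np.hypot(x,y)
        d=np.array([0,0,1.]) if th<1e-9 else np.array([x/th*np.sin(th),y/th*np.sin(th),np.cos(th)])
        R=np.array(s["tcp_rot"]); return R@M[:3,3]+np.array(s["eef_pos"]), R@M[:3,:3]@d
    R=cv2.Rodrigues(np.array(c["rvec"],float))[0]; t=np.array(c["tvec"],float).ravel()
    d=R.T@np.array([x,y,1.]); return -R.T@t, d/np.linalg.norm(d)
def atz(o,d,z): return o+d*(z-o[2])/d[2]
def tri(rays):
    A=sum(np.eye(3)-np.outer(d,d) for o,d in rays); b=sum((np.eye(3)-np.outer(d,d))@o for o,d in rays)
    p=np.linalg.solve(A,b); return p,max(np.linalg.norm((np.eye(3)-np.outer(d,d))@(p-o)) for o,d in rays)
def save(n,name,crop=None,k=1):
    im=r.get_image(n)[:,:,::-1]
    if crop: a,b,c,d=crop; im=im[b:d,a:c]
    cv2.imwrite("pics/"+name,cv2.resize(np.ascontiguousarray(im),None,fx=k,fy=k,interpolation=cv2.INTER_CUBIC))
E
python3 - <<'E'
from h import *
np.set_printoptions(precision=4,suppress=True)
a=r.get_image("scene");b=r.get_image("top")
both=np.hstack([a,b])[:,:,::-1]
cv2.imwrite("pics/a.png",a[:,:,::-1]);cv2.imwrite("pics/b.png",b[:,:,::-1])
for q in ["stand_foot","lock_socket","pin_grip","turn_bar","pin_end","disc_centre","powder_jar","vial_green","vial_red","dappen_dish","tape_roll","pink_wax","dropper_brown","lock_pin"]:
    R=[]
    for n in ("scene","top"):
        l=r.spot_point(n,q); print(q,n,[(np.round(e["uv"],1).tolist(),round(e["confidence"],2)) for e in l[:3]])
        if l:R.append(ray(n,l[0]["uv"]))
    if len(R)==2: print("   ",*tri(R))
print(r.sense()["t"])
for n in("scene","top","wrist"):print(r.camera_info(n))
E
```

```text
stand_foot scene [([260.0, 226.8], 0.62)]
stand_foot top [([261.7, 193.2], 0.95)]
    [ 0.5978  0.0953 -0.0025] 0.006219479773857807
lock_socket scene [([220.0, 232.9], 0.91)]
lock_socket top [([247.8, 237.1], 0.83)]
    [0.4853 0.1364 0.0233] 0.003438530880172611
pin_grip scene [([253.1, 227.0], 0.4)]
pin_grip top [([246.8, 236.6], 0.42)]
    [0.5093 0.1043 0.0383] 0.04455350679348156
turn_bar scene [([257.0, 192.1], 0.82)]
turn_bar top [([265.1, 188.4], 0.74)]
    [0.5965 0.0965 0.0989] 0.000739761811350749
pin_end scene [([261.3, 224.9], 0.58), ([209.9, 210.9], 0.48)]
pin_end top [([232.2, 233.6], 0.57)]
    [0.5278 0.1194 0.034 ] 0.0674179171573078
disc_centre scene [([259.8, 213.5], 0.69), ([221.5, 235.7], 0.23)]
disc_centre top [([262.1, 192.3], 0.62), ([289.4, 171.3], 0.41)]
    [0.5968 0.0957 0.0373] 0.006757754761659245
powder_jar scene [([253.6, 223.2], 0.55), ([253.6, 188.5], 0.46), ([288.3, 220.7], 0.22)]
powder_jar top [([276.0, 215.5], 0.85)]
    [0.5352 0.0682 0.0471] 0.0014230908059639075
vial_green scene [([258.8, 202.6], 0.54)]
vial_green top [([248.0, 164.6], 0.65)
[... 862 characters left out ...]
4.7, 231.3], 0.6)]
    [ 0.4949  0.1495 -0.0033] 0.0038493052493805196
1.5
{'vertical_fov': 48.311446777278746, 'cx': 248.36621436746145, 'cy': 187.71201949872324, 'rvec': array([ 1.8088, -0.9776,  0.6057]), 'tvec': array([-0.229 ,  0.3346,  0.6222])}
{'vertical_fov': 55.36268242341944, 'cx': 257.1371628962969, 'cy': 195.38503455952778, 'rvec': array([ 2.1686, -2.2209,  0.1289]), 'tvec': array([0.1272, 0.5838, 0.8973])}
{'vertical_fov': 65.70646984690485, 'cx': 258.4658063197658, 'cy': 188.8166603852092, 'mount': array([[ 0.0006, -0.9685, -0.2491,  0.0687],
       [ 1.    ,  0.0005,  0.0007, -0.0008],
       [-0.0005, -0.2491,  0.9685, -0.162 ],
       [ 0.    ,  0.    ,  0.    ,  1.    ]])}
```

View pics/a.png

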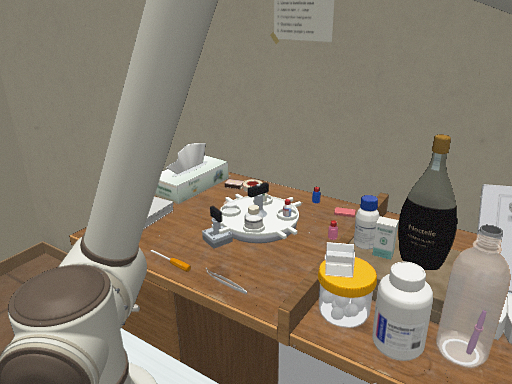

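View pics/b.png

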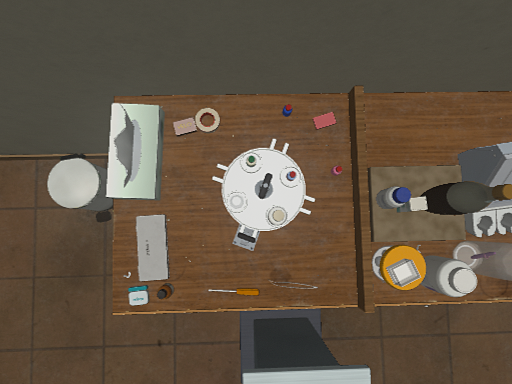

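The scene view shows the stand with the pin at (215,213), the hand bar at (258,190) and the jar at (253,215). The top view shows the stand centre at (263,190), the lock block at (245,238) and the beige powder jar at (277,215). The block points front-left, so the stand's yaw is about -20°, and the jar is 45° from the front on the stand's -y side. I'll move in over the stand along a low-radius path that avoids the bottles.

```bash
cat >> h.py <<'E'
def go(p,axis=None):
    """print tool-axis shift to world point p and turn about tool z so that tool y lies along world angle axis(rad, mod pi)"""
    s=r.sense(); R=np.array(s["tcp_rot"]); d=R.T@(np.array(p)-s["eef_pos"])
    print("shift",np.round(d,4),"len",round(np.linalg.norm(d),4),"tilt err",np.round(R[:2,2],4))
    y=np.arctan2(R[1,1],R[0,1])
    if axis is not None:
        e=(axis-y+np.pi/2)%np.pi-np.pi/2; print("world turn",round(e,4),"-> tool rz",round(-e,4))
    print("y-yaw",round(y,4),"t",s["t"],"q",np.round(s["joint_pos"],3))
E
python3 - <<'E'
from h import *
s=r.sense();print(np.round(s["tcp_rot"],3))
go([0.25,-0.33,0.30],np.radians(-20))
R=np.array(s["tcp_rot"]);print(np.round(R.T@np.array([.12,.28,0]),4),np.round(R.T@np.array([.08,.15,-.0]),4))
E
```

```text
[[-0.951 -0.308  0.   ]
 [-0.308  0.951 -0.   ]
 [ 0.    -0.    -1.   ]]
shift [-0.1363  0.2341 -0.0774] len 0.2817 tilt err [ 0. -0.]
world turn 0.9089 -> tool rz -0.9089
y-yaw 1.8836 t 1.5 q [-0.999  0.385  0.008  0.    -1.194 -0.259]
[-0.2003  0.2295 -0.    ] [-0.1223  0.1181 -0.    ]
```

The manual's scale: shifts go in shares of 75 cm and turns go in shares of pi/2 rad. Converting my numbers, 0.0334 m / 0.75 = 0.0445, -0.0195 m / 0.75 = -0.026.

```bash
python3 -m creep '[[[-0.026, 0.0445, -0.0147, 0, 0, 0, 0.087], [-0.026, 0.0445, -0.0147, 0, 0, 0, 0.087], [-0.026, 0.0445, -0.0147, 0, 0, 0, 0.087], [-0.026, 0.0445, -0.0147, 0, 0, 0, 0.087], [-0.026, 0.0445, -0.0147, 0, 0, 0, 0.087], [-0.026, 0.0445, -0.0147, 0, 0, 0, 0.087], [-0.026, 0.0445, -0.0147, 0, 0, 0, 0.087]]]' && python3 -m creep '[[[-0.0333, 0.0387, 0, 0, 0, 0, 0.087], [-0.0333, 0.0387, 0, 0, 0, 0, 0.087], [-0.0333, 0.0387, 0, 0, 0, 0, 0.087], [-0.0333, 0.0387, 0, 0, 0, 0, 0.087], [-0.0333, 0.0387, 0, 0, 0, 0, 0.087], [-0.0333, 0.0387, 0, 0, 0, 0, 0.087], [-0.0333, 0.0387, 0, 0, 0, 0, 0.087]]]'
python3 - <<'E'
from h import *
go([0.46,0.12,0.27],np.radians(-20))
E
```

```text
t: 2.08
eef_pos: [0.2501, -0.3285, 0.3001]
tcp_rot: [[-0.952, -0.307, 0.001], [-0.307, 0.952, -0.0], [-0.0, -0.0, -1.0]]
ft_force: [0.5, 0.9, 0.2]
width: 0.087
grasp_force: 0.0
t: 2.67
eef_pos: [0.3544, -0.0814, 0.3002]
tcp_rot: [[-0.951, -0.308, 0.002], [-0.308, 0.951, 0.0], [-0.002, -0.0, -1.0]]
ft_force: [1.1, -0.9, 0.2]
width: 0.0868
grasp_force: 0.0
shift [-0.1625  0.159   0.0305] len 0.2294 tilt err [0.002  0.0003]
world turn 0.9085 -> tool rz -0.9085
y-yaw 1.8841 t 2.6667 q [ 0.23  -0.143 -0.414  0.    -1.297 -1.487]
```

To row units: -0.027 m / 0.75 = -0.036, 0.0265 m / 0.75 = 0.0353.

```bash
python3 -m creep '[[[-0.036, 0.0353, 0.0067, 0, 0, 0, 0.06], [-0.036, 0.0353, 0.0067, 0, 0, 0, 0.06], [-0.036, 0.0353, 0.0067, 0, 0, 0, 0.06], [-0.036, 0.0353, 0.0067, 0, 0, 0, 0.06], [-0.036, 0.0353, 0.0067, 0, 0, 0, 0.06], [-0.036, 0.0353, 0.0067, 0, 0, 0, 0.06], [0, 0, 0, 0, 0, 0, 0.06], [0, 0, 0, 0, 0, 0, 0.06]]]' | head -2
cat > m.py <<'E'
from h import *
import pickle,sys
np.set_printoptions(precision=4,suppress=True)
tag=sys.argv[1]; s=r.sense(); save("wrist",tag+".png",None,1.5)
out={}
for q in ["stand_foot","lock_socket","pin_grip","turn_bar","pin_end","disc_centre","powder_jar"]:
    l=r.spot_point("wrist",q); out[q]=[ray("wrist",e["uv"],s) for e in l[:2]]
    z=dict(stand_foot=0,lock_socket=.024,pin_grip=.074,turn_bar=.103,pin_end=.074,disc_centre=.034,powder_jar=.034)[q]
    print(q,[(np.round(e["uv"],0).tolist(),round(e["confidence"],2),atz(*o,z)[:2]) for e,o in zip(l,out[q])])
pickle.dump(out,open(tag+".pkl","wb"))
E
python3 m.py w1; python3 -m creep '[[[0, 0, 0, 0, 0, -0.0723, 0.06], [0, 0, 0, 0, 0, -0.0723, 0.06], [0, 0, 0, 0, 0, -0.0723, 0.06], [0, 0, 0, 0, 0, -0.0723, 0.06], [0, 0, 0, 0, 0, -0.0723, 0.06], [0, 0, 0, 0, 0, -0.0723, 0.06], [0, 0, 0, 0, 0, -0.0723, 0.06], [0, 0, 0, 0, 0, -0.0723, 0.06]]]'
python3 -m creep '[[[0, 0, 0, 0, 0, 0, 0.06], [0, 0, 0, 0, 0, 0, 0.06]]]'; python3 m.py w2
python3 - <<'E'
from h import *
import pickle
a=pickle.load(open("w1.pkl","rb"));b=pickle.load(open("w2.pkl","rb"))
for q in a:
    if a[q] and b[q]: print(q,*tri([a[q][0],b[q][0]]))
E
```

```text
t: 3.33
eef_pos: [0.4598, 0.1193, 0.2686]
stand_foot [([218.0, 243.0], 0.61, array([0.6047, 0.0983]))]
lock_socket [([270.0, 183.0], 0.78, array([0.4809, 0.1433])), ([413.0, 150.0], 0.58, array([0.3632, 0.3319]))]
pin_grip [([270.0, 197.0], 0.88, array([0.4865, 0.143 ])), ([219.0, 244.0], 0.19, array([0.569 , 0.0987]))]
turn_bar [([205.0, 276.0], 0.87, array([0.6057, 0.0942])), ([204.0, 202.0], 0.46, array([0.5096, 0.0685]))]
pin_end [([284.0, 204.0], 0.65, array([0.4903, 0.1621]))]
disc_centre [([215.0, 251.0], 0.64, array([0.6014, 0.0969])), ([266.0, 180.0], 0.54, array([0.4757, 0.1353]))]
powder_jar [([286.0, 204.0], 0.39, array([0.5006, 0.1725]))]
t: 4.4
eef_pos: [0.4594, 0.1175, 0.2698]
tcp_rot: [[-0.337, -0.941, 0.0], [-0.941, 0.337, 0.0], [-0.0, -0.0, -1.0]]
ft_force: [0.3, 0.0, -0.0]
width: 0.06
grasp_force: 0.0
t: 4.57
eef_pos: [0.4594, 0.1176, 0.2698]
tcp_rot: [[-0.345, -0.938, 0.0], [-0.938, 0.345, 0.0], [-0.0, -0.0, -1.0]]
ft_force: [-1.0, 0.7, -0.2]
width: 0.0598
grasp_force: 0.0
stand_foot [([166.0, 178.0], 0.65, array([0.6004, 0.0927])), ([245.0, 210.0], 0.33, array([0
[... 199 characters left out ...]
90.0, 146.0], 0.69, array([0.5197, 0.0593]))]
pin_end [([245.0, 207.0], 0.65, array([0.4909, 0.1557]))]
disc_centre [([161.0, 183.0], 0.96, array([0.5989, 0.0935]))]
powder_jar [([192.0, 150.0], 0.68, array([0.5367, 0.0662]))]
stand_foot [ 0.60550328  0.09583673 -0.00688395] 0.0033746378312668733
lock_socket [0.481668   0.14352683 0.0180429 ] 0.0005933631159145218
pin_grip [0.48153372 0.1404534  0.0928717 ] 0.00015993393226139678
turn_bar [0.5896631  0.09421345 0.12732831] 0.0004326424510337252
pin_end [0.49728785 0.16633855 0.04235445] 0.0020133015229319303
disc_centre [0.60298066 0.09557488 0.02777759] 0.0019929427245581194
powder_jar [0.34414829 0.04531797 0.70376902] 0.021080679311312283
```

View pics/w2.png

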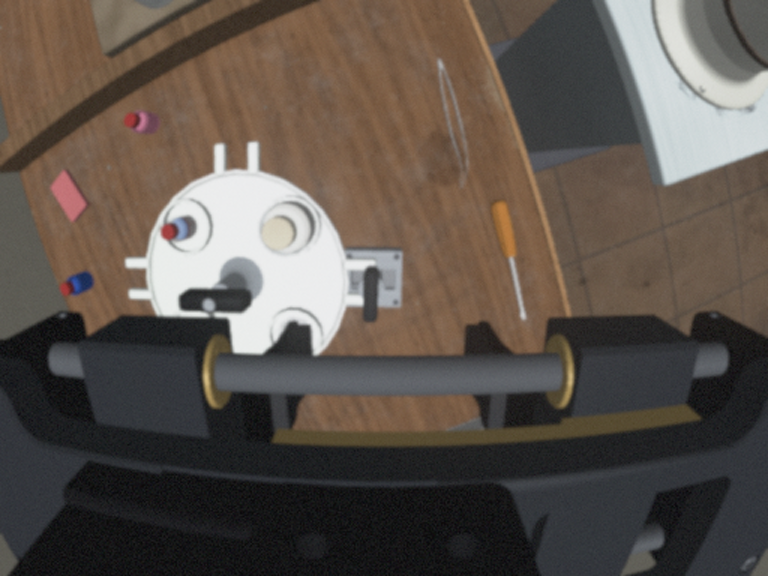

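The wrist view shows the black grip bar at (371,293) in the enlarged picture, the lock block at (376,277), the hand bar at (215,299) and the jar at (285,228). Both bars are already roughly square to the gripper. Next I'll measure the yaw from the bars' outlines.

```bash
cat > bars.py <<'E'
from h import *
np.set_printoptions(precision=4,suppress=True)
s=r.sense(); im=r.get_image("wrist"); g=im.max(2)
def bar(box,z,thr=60):
    a,b,c,d=box; m=(g[b:d,a:c]<thr).astype(np.uint8)
    n,lab,st,_=cv2.connectedComponentsWithStats(m); k=1+np.argmax(st[1:,4])
    v,u=np.nonzero(lab==k); P=np.array([atz(*ray("wrist",(x+a,y+b),s),z)[:2] for x,y in zip(u,v)])
    rc=cv2.minAreaRect(P.astype(np.float32)*1000); bx=cv2.boxPoints(rc); e=bx[1]-bx[0]; f=bx[2]-bx[1]; l=e if np.hypot(*e)>np.hypot(*f) else f
    print("centre mm",np.round(rc[0],1),"size",np.round(rc[1],1),"long axis deg",round(np.degrees(np.arctan2(l[1],l[0]))%180,1),"n",len(u))
E
python3 - <<'E'
from bars import *
bar((232,170,262,218),.088); bar((115,186,172,212),.116)
E
```

```text
Traceback (most recent call last):
  File "bars.py", line 6, in bar
    n,lab,st,_=cv2.connectedComponentsWithStats(m); k=1+np.argmax(st[1:,4])
                                                        ~~~~~~~~~^^^^^^^^^^
ValueError: attempt to get argmax of an empty sequence
```

```bash
python3 - <<'E'
from bars import *
print(g[170:218:6,232:262:3]); print(g.shape,g[186:212:4,115:172:6])
for t in (80,95):
  try: bar((232,170,262,218),.088,t); bar((112,186,172,212),.116,t)
  except Exception as e: print(e)
E
```

```text
[[123 171 180 177 181 181 185 186 185 185]
 [236 236 235 236 224 194 166 183 183 186]
 [184 146 159 144  70  68  65 101 160 155]
 [197 130 139 153  70  75  69 161 160 157]
 [172 161 166 162  68  73  75 180 173 182]
 [235 235 235 193  68  72  75 182 188 185]
 [135 125 123 101  62  69  70 131 128 127]
 [133 131 120  99  66  62  91 131 135 131]]
(384, 512) [[237 236 236 236 237 214  98  99 118 162]
 [236 236 223 226 222 168 109  96 107 158]
 [236 172  45  43  47  49  54  57  55 162]
 [237  51  49  50 111  58  58  59  54 191]
 [237  50  50  66 184  59  60  65  57 235]
 [235 149  99  98 153  78  70  69 150 236]
 [180 200 213 218 154 220 226 234 236 238]]
centre mm [482.5 140.3] size [43.1 10.6] long axis deg 65.6 n 279
centre mm [595.2  94.9] size [16.9 60.8] long axis deg 160.8 n 539
centre mm [482.1 140.5] size [45.5 12. ] long axis deg 65.2 n 313
centre mm [594.5  92.7] size [21.6 61.2] long axis deg 160.8 n 591
```

```bash
python3 -c "
from h import *
go([.4823,.1404,.13],np.radians(-22))"
```

```text
shift [-0.0289 -0.0137  0.1395] len 0.1431 tilt err [-0.0001  0.    ]
world turn -0.0344 -> tool rz 0.0344
y-yaw 2.792 t 5.0667 q [ 0.595  0.091 -0.265 -0.    -1.214 -0.944]
```

To row units: 0.0349 m / 0.75 = 0.0465, -0.0072 m / 0.75 = -0.0096, 0.0086 rad / 1.5708 = 0.0055.

```bash
python3 -m creep '[[[-0.0096, -0.0045, 0.0465, 0, 0, 0.0055, 0.05], [-0.0096, -0.0045, 0.0465, 0, 0, 0.0055, 0.05], [-0.0096, -0.0045, 0.0465, 0, 0, 0.0055, 0.05], [-0.0096, -0.0045, 0.0465, 0, 0, 0.0055, 0.05], [0, 0, 0, 0, 0, 0, 0.05], [0, 0, 0, 0, 0, 0, 0.05]]]' | head -3
python3 - <<'E'
from h import *
s=r.sense()
save("wrist","w3.png",None,1.5)
R=np.array(s["tcp_rot"]);c,f=cam("wrist");M=np.array(c["mount"])
def proj(p):
    q=np.linalg.inv(M)@np.append(R.T@(np.array(p)-s["eef_pos"]),1);th=np.arctan2(np.hypot(q[0],q[1]),q[2]);u=q[:2]/np.hypot(*q[:2])*th*f
    return np.round((u+[c["cx"],c["cy"]])*1.5,0)
a=np.radians(68)
for z in (.056,.084+.004):
  for k in(-.022,0,.022): print(z,k,proj([.4823+k*np.cos(a),.1404+k*np.sin(a),z]))
for q in ("pin_grip","pin_end"): print(q,[(np.round(np.array(e["uv"])*1.5),e["confidence"]) for e in r.spot_point("wrist",q)])
E
```

```text
t: 5.57
eef_pos: [0.4818, 0.1396, 0.1288]
tcp_rot: [[-0.374, -0.928, -0.004], [-0.928, 0.374, -0.003], [0.004, 0.002, -1.0]]
0.056 -0.022 [387. 261.]
0.056 0 [387. 300.]
0.056 0.022 [387. 338.]
0.08800000000000001 -0.022 [387. 275.]
0.08800000000000001 0 [387. 319.]
0.08800000000000001 0.022 [387. 361.]
pin_grip [(array([390., 320.]), 0.64)]
pin_end [(array([387., 350.]), 0.86)]
```

View pics/w3.png

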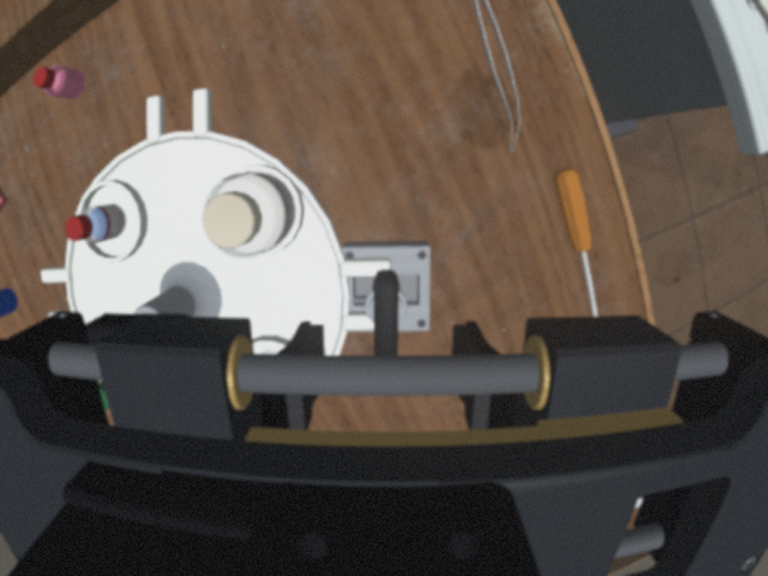

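The wrist view shows the grip bar's near end at (387,271), where (387,275) was predicted, and it is centred between the fingers. The block spans (345–431, 243–331) with its edges square to the image, so a stand yaw of about -22° holds.

```bash
python3 - <<'E'
from h import *
s=r.sense()
for uv,z in(((388,287),.024),((345,243),.024),((431,331),.024),((387,271),.088)): print(atz(*ray("wrist",np.array(uv)/1.5,s),z))
go([.482,.1400,.058],np.radians(-22))
E
```

```text
[0.48483446 0.14395569 0.024     ]
[0.49892769 0.10810459 0.024     ]
[0.46999071 0.18177152 0.024     ]
[0.4757495  0.12051178 0.088     ]
shift [0.0015 0.0016 0.0743] len 0.0743 tilt err [0.004 0.002]
world turn -0.0008 -> tool rz 0.0008
y-yaw 2.7585 t 5.7167 q [ 0.606  0.268 -0.417  0.001 -0.882 -0.99 ]
```

To row units: 0.03 m / 0.75 = 0.04, 0.0005 m / 0.75 = 0.0007.

```bash
python3 -m creep '[[[0, 0.0007, 0.04, 0, 0, 0, 0.04], [0, 0.0007, 0.04, 0, 0, 0, 0.04], [0, 0, 0.016, 0, 0, 0, 0.04], [0, 0, 0, 0, 0, 0, 0.04], [0, 0, 0, 0, 0, 0, 0.04]]]' && python3 -m creep '[[[0, 0, 0, 0, 0, 0, 0.0], [0, 0, 0, 0, 0, 0, 0.0], [0, 0, 0, 0, 0, 0, 0.0], [0, 0, 0, 0, 0, 0, 0.0], [0, 0, 0, 0, 0, 0, 0.0]]]' 12
```

```text
t: 6.13
eef_pos: [0.4825, 0.1409, 0.0596]
tcp_rot: [[-0.374, -0.928, 0.002], [-0.928, 0.374, 0.001], [-0.002, -0.002, -1.0]]
ft_force: [0.3, 0.4, 0.2]
width: 0.0405
grasp_force: 0.0
t: 6.55
eef_pos: [0.482, 0.1407, 0.0587]
tcp_rot: [[-0.374, -0.927, 0.002], [-0.927, 0.374, 0.001], [-0.001, -0.001, -1.0]]
ft_force: [0.9, -0.4, 2.5]
width: 0.017
grasp_force: 12.0
```

The opening reads 17 mm rather than 12 mm because the tips are catching the shoulder of the shank. I'll open, raise 8 mm and grip again.

To row units: -0.004 m / 0.75 = -0.0053.

```bash
python3 -m creep '[[[0, 0, 0, 0, 0, 0, 0.035], [0, 0, 0, 0, 0, 0, 0.035], [0, 0, -0.0053, 0, 0, 0, 0.035], [0, 0, -0.0053, 0, 0, 0, 0.035], [0, 0, 0, 0, 0, 0, 0.035]]]' && python3 -m creep '[[[0, 0, 0, 0, 0, 0, 0.0], [0, 0, 0, 0, 0, 0, 0.0], [0, 0, 0, 0, 0, 0, 0.0], [0, 0, 0, 0, 0, 0, 0.0], [0, 0, 0, 0, 0, 0, 0.0]]]' 12
```

```text
t: 6.97
eef_pos: [0.482, 0.1407, 0.0668]
tcp_rot: [[-0.374, -0.927, 0.001], [-0.927, 0.374, 0.001], [-0.001, -0.001, -1.0]]
ft_force: [0.2, 0.6, 1.3]
width: 0.0338
grasp_force: 0.0
t: 7.38
eef_pos: [0.4817, 0.1404, 0.0659]
tcp_rot: [[-0.374, -0.927, 0.0], [-0.927, 0.374, -0.0], [-0.0, -0.0, -1.0]]
ft_force: [0.8, -0.4, -1.6]
width: 0.0116
grasp_force: 11.9
```

To row units: -0.1 rad / 1.5708 = -0.0637.

```bash
python3 -m creep '[[[0, 0, 0, 0, 0, -0.0637, 0.0], [0, 0, 0, 0, 0, -0.0637, 0.0], [0, 0, 0, 0, 0, -0.0637, 0.0], [0, 0, 0, 0, 0, -0.0637, 0.0], [0, 0, 0, 0, 0, -0.0637, 0.0], [0, 0, 0, 0, 0, -0.0637, 0.0], [0, 0, 0, 0, 0, -0.0637, 0.0], [0, 0, 0, 0, 0, -0.0637, 0.0]]]' 20; python3 -c "
from h import *
s=r.sense();print(s['ft_torque']);go([.482,.1407,.066],np.radians(68))"
```

```text
t: 8.05
eef_pos: [0.4826, 0.141, 0.0661]
tcp_rot: [[0.409, -0.912, 0.003], [-0.912, -0.409, 0.001], [-0.0, -0.003, -1.0]]
ft_force: [3.0, 0.2, -1.2]
width: 0.0117
grasp_force: 20.0
[ 0.05910334 -0.9003199  -0.02322165]
shift [0.     0.0007 0.0001] len 0.0007 tilt err [0.0025 0.0013]
world turn 0.7652 -> tool rz -0.7652
y-yaw -2.72 t 8.05 q [ 0.608  0.358 -0.494  0.001 -0.717 -0.187]
```

To row units: -0.1 rad / 1.5708 = -0.0637.

```bash
python3 -m creep '[[[0, 0, 0, 0, 0, -0.0637, 0.0], [0, 0, 0, 0, 0, -0.0637, 0.0], [0, 0, 0, 0, 0, -0.0637, 0.0], [0, 0, 0, 0, 0, -0.0637, 0.0], [0, 0, 0, 0, 0, -0.0637, 0.0], [0, 0, 0, 0, 0, -0.0637, 0.0], [0, 0, 0, 0, 0, -0.0637, 0.0], [0, 0, 0, 0, 0, -0.0446, 0.0]]]' 20;python3 -m creep '[[[0, 0, 0, 0, 0, 0, 0.0], [0, 0, 0, 0, 0, 0, 0.0]]]'; python3 -c "
from h import *
s=r.sense();print(s['ft_torque']);go([.482,.1407,.066],np.radians(68))"
```

```text
t: 8.72
eef_pos: [0.4837, 0.1419, 0.0666]
tcp_rot: [[0.929, -0.37, 0.005], [-0.37, -0.929, 0.003], [0.004, -0.005, -1.0]]
ft_force: [1.6, 2.3, 0.1]
width: 0.0121
grasp_force: 20.0
t: 8.88
eef_pos: [0.4836, 0.1418, 0.0666]
tcp_rot: [[0.927, -0.376, 0.005], [-0.376, -0.927, 0.003], [0.003, -0.004, -1.0]]
ft_force: [3.8, 2.5, -0.7]
width: 0.0118
grasp_force: 20.0
[ 0.7566082 -1.2281426  0.0397355]
shift [-0.001   0.0016  0.0006] len 0.002 tilt err [0.0046 0.0026]
world turn 0.0015 -> tool rz -0.0015
y-yaw -1.9563 t 8.8833 q [ 0.608  0.358 -0.492  0.001 -0.716  0.577]
```

To row units: -0.04 rad / 1.5708 = -0.0255.

```bash
python3 -m creep '[[[0, 0, 0, 0, 0, -0.0255, 0.0], [0, 0, 0, 0, 0, -0.0191, 0.0], [0, 0, 0, 0, 0, 0, 0.0]]]'; python3 -c "
from h import *
s=r.sense();print(s['ft_torque']);go([.482,.1407,.066],np.radians(68))"
```

```text
t: 9.13
eef_pos: [0.4837, 0.1422, 0.0667]
tcp_rot: [[0.951, -0.31, 0.005], [-0.31, -0.951, 0.004], [0.004, -0.005, -1.0]]
ft_force: [3.3, 2.9, -1.0]
width: 0.0119
grasp_force: 20.0
[ 1.1285691  -1.28850938 -0.13924194]
shift [-0.0012  0.0019  0.0006] len 0.0023 tilt err [0.0052 0.0036]
world turn -0.0688 -> tool rz 0.0688
y-yaw -1.8859 t 9.1333 q [ 0.608  0.357 -0.492  0.    -0.715  0.647]
```

To row units: -0.008 m / 0.75 = -0.0107, -0.005 m / 0.75 = -0.0067, 0.04 rad / 1.5708 = 0.0255.

```bash
python3 -m creep '[[[0, 0, 0, 0, 0, 0.0255, 0.0], [0, 0, -0.0067, 0, 0, 0, 0.0], [0, 0, -0.0107, 0, 0, 0, 0.0], [0, 0, -0.0107, 0, 0, 0, 0], [0, 0, 0, 0, 0, 0, 0]]]'; python3 -c "
from h import *
s=r.sense();print(s['ft_torque'])"
```

```text
t: 9.55
eef_pos: [0.4813, 0.1403, 0.088]
tcp_rot: [[0.938, -0.348, -0.0], [-0.348, -0.938, -0.0], [-0.0, 0.0, -1.0]]
ft_force: [0.4, 0.4, -1.4]
width: 0.0119
grasp_force: 20.0
[-0.07588729  0.128861   -0.01807038]
```

To row units: -0.02 m / 0.75 = -0.0267, -0.015 m / 0.75 = -0.02.

```bash
python3 -m creep '[[[0, 0, -0.02, 0, 0, 0, 0], [0, 0, -0.0267, 0, 0, 0, 0], [0, 0, -0.0267, 0, 0, 0, 0], [0, 0, -0.0067, 0, 0, 0, 0], [0, 0, 0, 0, 0, 0, 0]]]'; python3 - <<'E'
from h import *
save("wrist","w4.png",None,1.5)
for n in("scene","top"): print(n,[(np.round(e["uv"]),e["confidence"]) for e in r.spot_point(n,"pin_grip")])
go([.47,-.06,.15])
E
```

```text
t: 9.97
eef_pos: [0.4812, 0.1402, 0.1477]
tcp_rot: [[0.938, -0.348, 0.0], [-0.348, -0.938, 0.001], [0.0, -0.001, -1.0]]
ft_force: [-0.4, -0.6, -1.9]
width: 0.012
grasp_force: 20.0
scene [(array([253., 227.]), 0.4)]
top [(array([247., 237.]), 0.42)]
shift [ 0.0599  0.1907 -0.0042] len 0.1999 tilt err [-0.0036 -0.0017]
y-yaw -1.926 t 10.1167 q [ 0.608  0.25  -0.402 -0.001 -0.923  0.608]
```

View pics/w4.png

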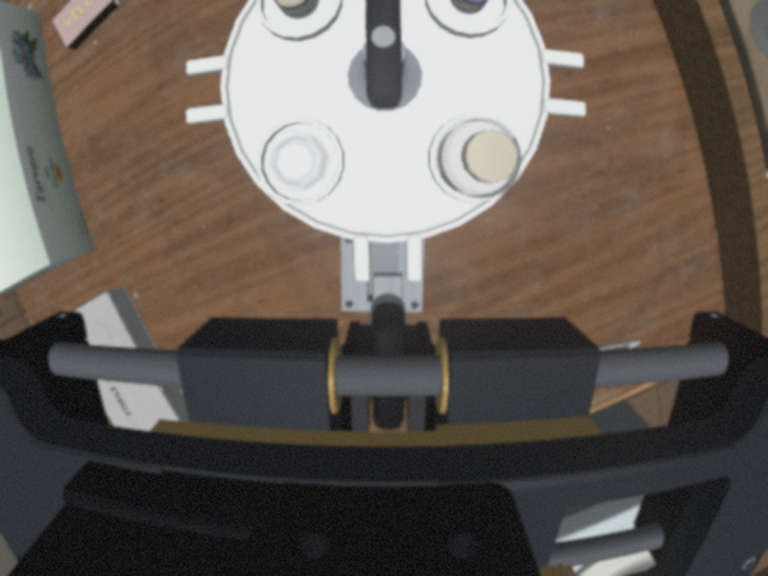

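The pin hangs in the gripper and the block's slot at (385,290) is empty. The jar is at (480,158) and the hand bar at (384,50). I'll carry the pin to the free area on the right.

```bash
python3 -m creep '[[[0.016, 0.0507, 0, 0, 0, 0, 0], [0.016, 0.0507, 0, 0, 0, 0, 0], [0.016, 0.0507, 0, 0, 0, 0, 0], [0.016, 0.0507, 0, 0, 0, 0, 0], [0.016, 0.0507, 0, 0, 0, 0, 0], [0, 0, 0, 0, 0, 0, 0], [0, 0, 0, 0, 0, 0, 0]]]' && python3 -m creep '[[[0, 0, 0.04, 0, 0, 0, 0], [0, 0, 0.04, 0, 0, 0, 0], [0, 0, 0.016, 0, 0, 0, 0], [0, 0, 0.008, 0, 0, 0, 0], [0, 0, 0, 0, 0, 0, 0], [0, 0, 0, 0, 0, 0, 0]]]'; python3 -m creep '[[[0, 0, 0.004, 0, 0, 0, 0], [0, 0, 0, 0, 0, 0, 0]]]'
```

```text
t: 10.7
eef_pos: [0.4704, -0.0606, 0.1454]
tcp_rot: [[0.936, -0.351, -0.004], [-0.351, -0.936, -0.0], [-0.003, 0.002, -1.0]]
ft_force: [0.8, 0.9, -0.6]
width: 0.0119
grasp_force: 20.0
t: 11.2
eef_pos: [0.4723, -0.0578, 0.069]
tcp_rot: [[0.938, -0.345, -0.0], [-0.345, -0.938, -0.0], [0.0, 0.0, -1.0]]
ft_force: [0.6, -0.5, -1.0]
width: 0.0118
grasp_force: 20.0
t: 11.37
eef_pos: [0.4725, -0.0581, 0.0665]
tcp_rot: [[0.938, -0.347, 0.002], [-0.347, -0.938, 0.0], [0.001, -0.001, -1.0]]
ft_force: [0.1, -0.6, -0.9]
width: 0.0115
grasp_force: 20.0
```

To row units: 0.003 m / 0.75 = 0.004.

```bash
python3 -m creep '[[[0, 0, 0.004, 0, 0, 0, 0], [0, 0, 0, 0, 0, 0, 0]]]'; python3 -m creep '[[[0, 0, 0.002, 0, 0, 0, 0], [0, 0, 0, 0, 0, 0, 0]]]'
```

```text
t: 11.53
eef_pos: [0.4719, -0.0585, 0.0631]
tcp_rot: [[0.938, -0.347, 0.0], [-0.347, -0.938, 0.0], [0.0, -0.0, -1.0]]
ft_force: [0.2, -0.2, -1.4]
width: 0.0119
grasp_force: 20.0
t: 11.7
eef_pos: [0.4726, -0.0586, 0.0622]
tcp_rot: [[0.938, -0.347, 0.002], [-0.347, -0.938, -0.0], [0.001, -0.0, -1.0]]
ft_force: [-0.6, 0.8, 3.3]
width: 0.0119
grasp_force: 20.0
```

To row units: -0.04 m / 0.75 = -0.0533, -0.03 m / 0.75 = -0.04.

```bash
python3 -m creep '[[[0, 0, 0, 0, 0, 0, 0.016], [0, 0, 0, 0, 0, 0, 0.024], [0, 0, 0, 0, 0, 0, 0.035], [0, 0, 0, 0, 0, 0, 0.04], [0, 0, -0.0133, 0, 0, 0, 0.04], [0, 0, -0.04, 0, 0, 0, 0.04], [0, 0, -0.0533, 0, 0, 0, 0.04], [0, 0, -0.04, 0, 0, 0, 0.04]]]'; python3 - <<'E'
from h import *
save("wrist","w5.png",None,1.5)
go([.598,.095,.17],np.radians(70.8))
for n in ("wrist","top","scene"): 
  for q in ("lock_pin","turn_bar"): print(n,q,[(np.round(e["uv"]),e["confidence"]) for e in r.spot_point(n,q)])
E
```

```text
t: 12.37
eef_pos: [0.4722, -0.0587, 0.1736]
tcp_rot: [[0.938, -0.347, 0.001], [-0.347, -0.938, -0.0], [0.001, 0.0, -1.0]]
ft_force: [1.7, 0.2, -0.2]
width: 0.0396
grasp_force: 0.0
shift [ 0.0612 -0.1861  0.0113] len 0.1963 tilt err [ 0.0136 -0.0001]
world turn 0.0173 -> tool rz -0.0173
y-yaw -1.9232 t 12.4167 q [ 0.219  0.169 -0.412  0.004 -0.976  0.997]
wrist lock_pin [(array([256., 172.]), 0.8)]
wrist turn_bar [(array([ 52., 127.]), 0.96)]
top lock_pin [(array([245., 231.]), 0.6)]
top turn_bar [(array([265., 188.]), 0.74)]
scene lock_pin [(array([216., 239.]), 0.63)]
scene turn_bar [(array([257., 192.]), 0.82)]
```

View pics/w5.png

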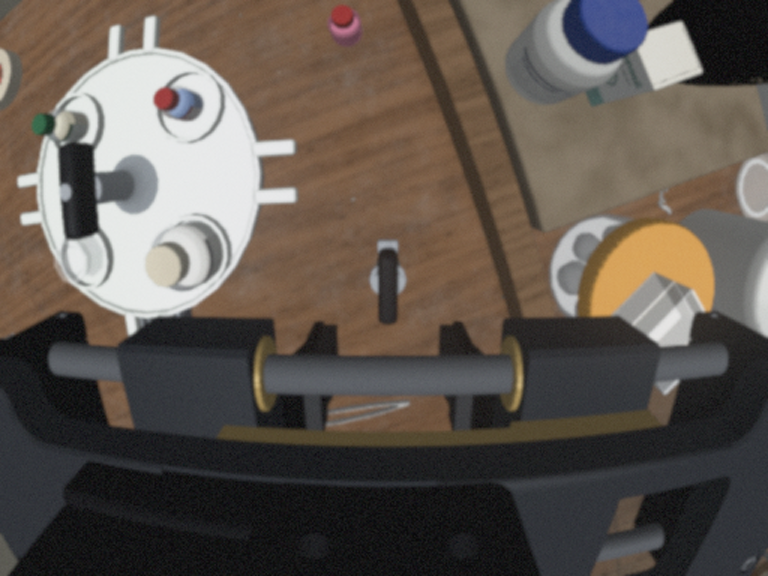

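The pin stands upright on the worktop at (388,285), clear of the ears. Now I'll move over the hand bar.

To row units: -0.0372 m / 0.75 = -0.0496, 0.0122 m / 0.75 = 0.0163.

```bash
python3 -m creep '[[[0.0163, -0.0496, 0.0013, 0, 0, 0, 0.05], [0.0163, -0.0496, 0.0013, 0, 0, 0, 0.05], [0.0163, -0.0496, 0.0013, 0, 0, 0, 0.05], [0.0163, -0.0496, 0.0013, 0, 0, 0, 0.05], [0.0163, -0.0496, 0.0013, 0, 0, 0, 0.05], [0, 0, 0, 0, 0, 0, 0.05], [0, 0, 0, 0, 0, 0, 0.05]]]'; python3 - <<'E'
from h import *
s=r.sense(); save("wrist","w6.png",None,1.5)
for q in ("turn_bar","disc_centre","stand_foot"):
  z=dict(turn_bar=.103,disc_centre=.034,stand_foot=0)[q]
  print(q,[(np.round(e["uv"])*1.5,e["confidence"],atz(*ray("wrist",e["uv"],s),z)) for e in r.spot_point("wrist",q)])
go([.598,.095,.084],np.radians(70.8))
E
```

```text
t: 13.3
eef_pos: [0.5935, 0.096, 0.1636]
tcp_rot: [[0.939, -0.345, -0.004], [-0.345, -0.939, -0.002], [-0.003, 0.003, -1.0]]
ft_force: [-0.2, -1.2, -0.3]
width: 0.0502
grasp_force: 0.0
turn_bar [(array([376.5, 288. ]), 0.67, array([0.60156667, 0.09757571, 0.103     ]))]
disc_centre [(array([382.5, 258. ]), 0.66, array([0.6028875, 0.0942965, 0.034    ])), (array([379.5, 250.5]), 0.38, array([0.60809034, 0.09460257, 0.034     ]))]
stand_foot [(array([381. , 250.5]), 0.7, array([0.60269337, 0.09608792, 0.        ])), (array([456. , 181.5]), 0.42, array([0.63217894, 0.02644857, 0.        ]))]
shift [ 0.0046 -0.0032  0.0819] len 0.0821 tilt err [-0.0015 -0.0006]
world turn 0.0202 -> tool rz -0.0202
y-yaw -1.9261 t 13.5 q [ 0.426  0.388 -0.136 -0.    -1.048  0.789]
```

View pics/w6.png

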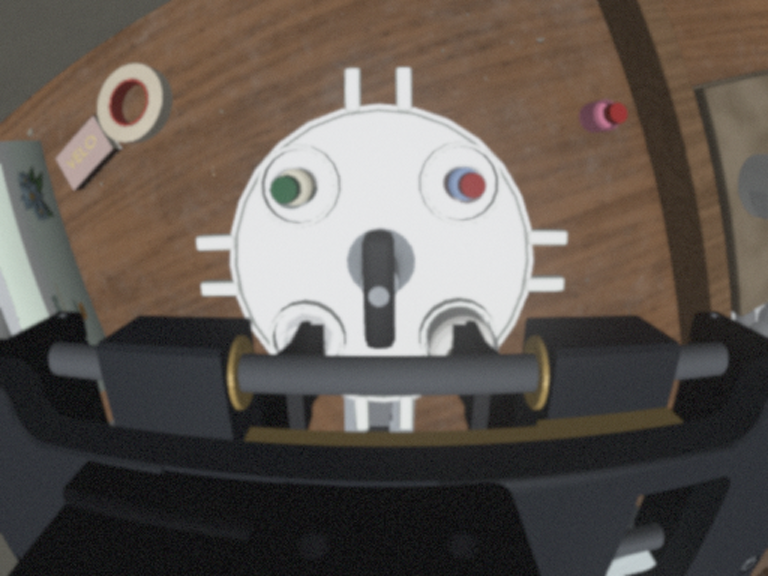

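The hand bar runs from (378,231) to (380,346) with its centre mark at (378,296), almost square to the gripper. The jar is in the lower-right well and the fingers clear it.

```bash
python3 - <<'E'
from h import *
s=r.sense()
for uv in((378,296),(378,231),(380,346)): print(atz(*ray("wrist",np.array(uv)/1.5,s),.116))
a=atz(*ray("wrist",np.array((378,233))/1.5,s),.116);b=atz(*ray("wrist",np.array((380,346))/1.5,s),.116)
print(np.degrees(np.arctan2(*(a-b)[1::-1])))
p=(atz(*ray("wrist",np.array((378,296))/1.5,s),.116)); go([p[0],p[1],.088],np.radians(70))
E
```

```text
[0.59979385 0.0947809  0.116     ]
[0.63005061 0.08341002 0.116     ]
[0.57445536 0.10325926 0.116     ]
-19.63330292653349
shift [ 0.0064 -0.0036  0.0779] len 0.0783 tilt err [-0.0015 -0.0006]
world turn 0.0062 -> tool rz -0.0062
y-yaw -1.9261 t 13.5 q [ 0.426  0.388 -0.136 -0.    -1.048  0.789]
```

To row units: 0.025 m / 0.75 = 0.0333, 0.015 m / 0.75 = 0.02, -0.015 rad / 1.5708 = -0.0095.

```bash
python3 -m creep '[[[0.0043, -0.0024, 0.0067, 0, 0, -0.0095, 0.045], [0.0043, -0.0024, 0.0067, 0, 0, -0.0095, 0.045], [0, 0, 0, 0, 0, 0, 0.045], [0, 0, 0.0333, 0, 0, 0, 0.045], [0, 0, 0.0333, 0, 0, 0, 0.045], [0, 0, 0.02, 0, 0, 0, 0.045], [0, 0, 0, 0, 0, 0, 0.045], [0, 0, 0, 0, 0, 0, 0.045]]]' && python3 -m creep '[[[0, 0, 0, 0, 0, 0, 0.0], [0, 0, 0, 0, 0, 0, 0.0], [0, 0, 0, 0, 0, 0, 0.0], [0, 0, 0, 0, 0, 0, 0.0], [0, 0, 0, 0, 0, 0, 0.0], [0, 0, 0, 0, 0, 0, 0.0], [0, 0, 0, 0, 0, 0, 0.0]]]' 15; python3 -c "
from h import *
go([.600,.0948,.09],np.radians(70));print(r.sense()['ft_torque'])"
```

```text
t: 14.17
eef_pos: [0.6006, 0.0955, 0.091]
tcp_rot: [[0.948, -0.319, -0.001], [-0.319, -0.948, -0.001], [-0.001, 0.001, -1.0]]
ft_force: [0.3, 0.7, 1.0]
width: 0.0453
grasp_force: 0.0
t: 14.75
eef_pos: [0.6018, 0.0977, 0.0923]
tcp_rot: [[0.948, -0.318, 0.003], [-0.318, -0.948, 0.003], [0.002, -0.004, -1.0]]
ft_force: [-0.3, 5.6, 1.0]
width: 0.0159
grasp_force: 17.6
shift [-0.0008  0.0034  0.0022] len 0.0041 tilt err [0.0032 0.0028]
world turn -0.0253 -> tool rz 0.0253
y-yaw -1.8946 t 14.75 q [ 0.426  0.475 -0.201 -0.002 -0.89   0.822]
[ 1.3622123   0.25801154 -0.01150619]
```

The manual's scale: shifts go in shares of 75 cm and turns go in shares of pi/2 rad. Converting my numbers, -0.0025 m / 0.75 = -0.0033.

```bash
python3 -m creep '[[[0, -0.0033, 0, 0, 0, 0, 0], [0, 0, 0, 0, 0, 0, 0]]]' | grep -A3 eef; python3 -m creep '[[[0, 0, 0, 0, 0, 0.0382, 0], [0, 0, 0, 0, 0, 0.0668, 0], [0, 0, 0, 0, 0, 0.07, 0], [0, 0, 0, 0, 0, 0.07, 0], [0, 0, 0, 0, 0, 0.07, 0], [0, 0, 0, 0, 0, 0.07, 0], [0, 0, 0, 0, 0, 0.0668, 0], [0, 0, 0, 0, 0, 0.0382, 0]]]'; python3 -m creep '[[[0, 0, 0, 0, 0, 0, 0], [0, 0, 0, 0, 0, 0, 0], [0, 0, 0, 0, 0, 0, 0]]]';python3 - <<'E'
from h import *
s=r.sense(); save("wrist","w7.png",None,1.5)
go([.600,.0948,.09],np.radians(70-45));print(s['ft_torque'])
P=[]
for n in("wrist","top"):
  for q,z in (("lock_socket",.024),("powder_jar",.036),("disc_centre",.034),("turn_bar",.103),("stand_foot",0.)):
    print(n,q,[(np.round(e["uv"],1),round(e["confidence"],2),np.round(atz(*ray(n,e["uv"],s),z),4)) for e in r.spot_point(n,q)][:2])
E
```

```text
eef_pos: [0.6018, 0.0978, 0.0922]
tcp_rot: [[0.948, -0.318, 0.0], [-0.318, -0.948, -0.001], [0.001, 0.001, -1.0]]
ft_force: [-1.1, -2.6, 3.3]
width: 0.0161
t: 15.58
eef_pos: [0.602, 0.098, 0.0922]
tcp_rot: [[0.455, -0.891, 0.001], [-0.891, -0.455, -0.0], [0.001, -0.001, -1.0]]
ft_force: [-0.1, -1.4, 2.7]
width: 0.016
grasp_force: 18.1
t: 15.83
eef_pos: [0.602, 0.098, 0.0922]
tcp_rot: [[0.46, -0.888, 0.001], [-0.888, -0.46, -0.0], [0.001, -0.001, -1.0]]
ft_force: [-0.6, -1.7, 5.8]
width: 0.0159
grasp_force: 18.1
shift [0.0019 0.0032 0.0022] len 0.0043 tilt err [ 0.0008 -0.0004]
world turn -0.0417 -> tool rz 0.0417
y-yaw -2.6635 t 15.8833 q [ 0.427  0.477 -0.199  0.001 -0.894  0.051]
[-0.6665332   0.2879207   0.00913549]
wrist lock_socket [(array([255.9, 237.7]), 0.35, array([0.5876, 0.1282, 0.024 ]))]
wrist powder_jar [(array([262.2, 199.5]), 0.51, array([0.6002, 0.0929, 0.036 ]))]
wrist disc_centre [(array([260.7, 200.9]), 0.94, array([0.6004, 0.0949, 0.034 ]))]
wrist turn_bar [(array([496.5, 115.6]), 0.7, array([ 0.5013, -0.042 ,  0.103 ])), (array([255.3, 241.5]), 0.6, array([0.6021, 0.0991, 0.103 ]))]
wrist stand_foot [(array([256.7, 191.4]), 0.94, array([0.6027, 0.0977, 0.    ])), (array([328. , 133.2]), 0.48, array([0.5718, 0.0229, 0.    ]))]
top lock_socket [(array([247.8, 237.1]), 0.83, array([0.4832, 0.1391, 0.024 ]))]
top powder_jar [(array([276. , 215.5]), 0.85, array([0.5347, 0.0684, 0.036 ]))]
top disc_centre [(array([262.1, 192.3]), 0.62, array([0.5931, 0.1011, 0.034 ])), (array([289.4, 171.3]), 0.41, array([0.6443, 0.0314, 0.034 ]))]
top turn_bar [(array([265.1, 188.4]), 0.74, array([0.5957, 0.0973, 0.103 ]))]
top stand_foot [(array([261.7, 193.2]), 0.95, array([0.5939, 0.1005, 0.    ]))]
```

View pics/w7.png

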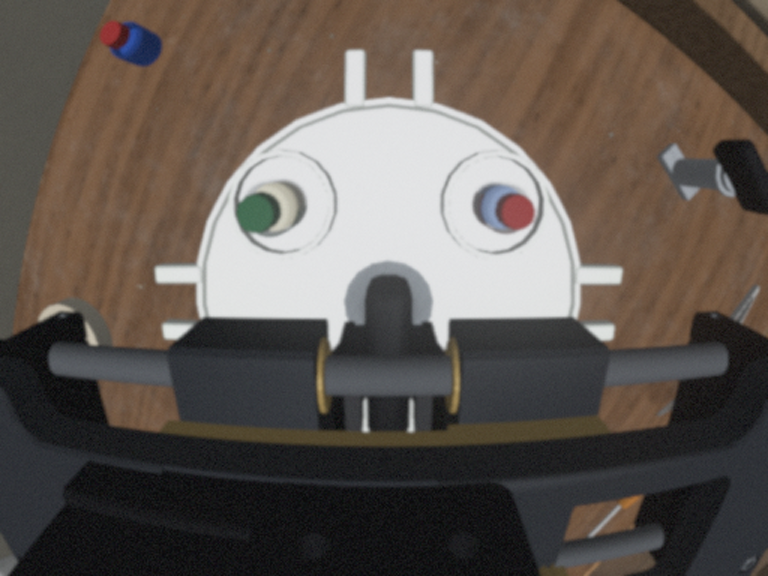

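The turntable has turned, with the jar now near the front but hidden under the gripper, and the green and red vials are still in their wells at (265,210) and (505,205). I'll check the block's direction against the turntable's in a composite of a fresh top view and the earlier block close-ups.

```bash
python3 - <<'E'
from h import *
im=np.ascontiguousarray(r.get_image("top")[:,:,::-1]); cv2.imwrite("pics/top2.png",im)
b=cv2.imread("pics/b.png");w3=cv2.imread("pics/w3.png");w4=cv2.imread("pics/w4.png")
R=lambda a,w,h:cv2.resize(np.ascontiguousarray(a),(w,h),interpolation=cv2.INTER_CUBIC)
C=np.zeros((600,800,3),np.uint8)
C[:300,:400]=R(im[150:240,205:325],400,300)
C[300:,:400]=R(im[200:260,215:295],400,300)   # x5 , origin 215,200
C[:300,400:]=R(w3[235:340,320:460],400,300)   # x2.857
C[300:,400:]=R(w4[230:320,325:445],400,300)   # x3.333
cv2.imwrite("pics/c1.png",C)
for q,z in (("lock_socket",.024),("powder_jar",.036),("stand_foot",0.)):
    print(q,[(np.round(e["uv"],1),round(e["confidence"],2),np.round(atz(*ray("top",e["uv"]),z),4)) for e in r.spot_point("top",q)][:2])
E
```

```text
lock_socket [(array([248.1, 236. ]), 0.7, array([0.4859, 0.1383, 0.024 ]))]
powder_jar [(array([256.6, 215.9]), 0.85, array([0.5349, 0.1163, 0.036 ])), (array([246.3, 235.8]), 0.74, array([0.4868, 0.1428, 0.036 ]))]
stand_foot [(array([293.1, 193.5]), 0.73, array([0.5913, 0.0194, 0.    ])), (array([266.2, 190.2]), 0.63, array([0.6014, 0.0887, 0.    ]))]
```

View pics/c1.png

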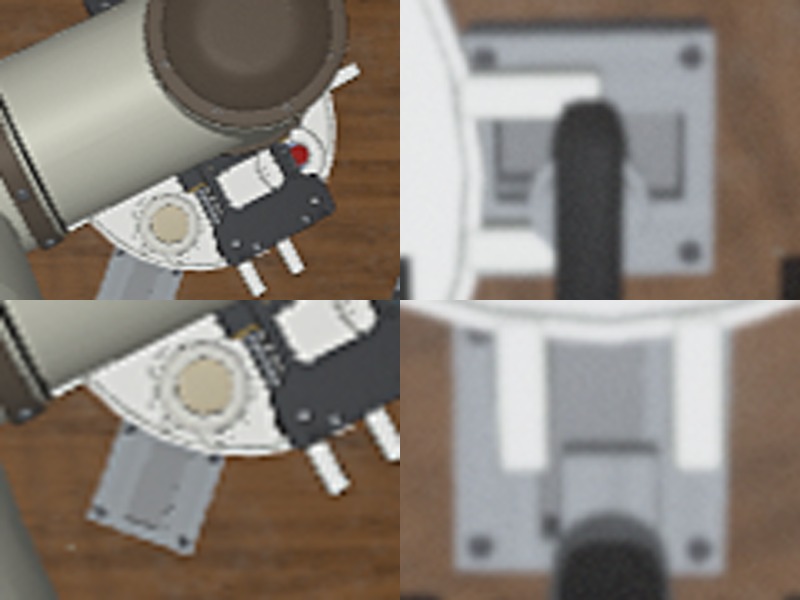

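The composite shows, lower left (×5), the jar at (207,385) almost in line with the block, whose screws are at (127,428), (98,512) and (183,543). The right-hand panels show the block screws for a yaw estimate.

```bash
python3 - <<'E'
from h import *
np.set_printoptions(precision=4,suppress=True)
def S(p,yaw_y,tilt): 
    z=np.array([tilt[0],tilt[1],-1.]);z/=np.linalg.norm(z);y=np.array([np.cos(yaw_y),np.sin(yaw_y),0]);y-=z*(y@z);y/=np.linalg.norm(y)
    return dict(eef_pos=p,tcp_rot=np.column_stack([np.cross(y,z),y,z]))
s3=S([.4822,.1394,.1323],2.7585,(.004,.002)); s4=S([.4812,.1402,.1458],-1.926,(-.0036,-.0017))
D=lambda a,b:np.degrees(np.arctan2(b[1]-a[1],b[0]-a[0]))
w3=[atz(*ray("wrist",((320+(x-400)/2.857)/1.5,(235+y/2.857)/1.5),s3),.024) for x,y in((483,58),(690,57),(690,252))]
print("w3",w3,D(w3[1],w3[0]),D(w3[1],w3[2])-90,"centre",(w3[0]+w3[2])/2)
w4=[atz(*ray("wrist",((325+(x-400)/3.333)/1.5,(230+(y-300)/3.333)/1.5),s4),.024) for x,y in((480,546),(699,548),(480,330))]
print("w4",w4,D(w4[1],w4[0])-90,D(w4[0],w4[2]),"centre",(w4[1]+w4[2])/2)
T=[atz(*ray("top",(215+x/5-.4,200+(y-300)/5-.4)),z) for x,y,z in((127,428,.024),(217,457,.024),(98,512,.024),(183,543,.024),(207,385,.092),(200,388,.066))]
c=sum(T[:4])/4
print("top",c,D(T[2],T[0]),D(T[3],T[1]),D(T[3],T[2])-90,"cap",T[4],"body",T[5])
for ax in([.602,.098],[.600,.0948],[.601,.0965]):
    print(ax,"block dir",[round(D(k,ax),1) for k in (c,(w3[0]+w3[2])/2,(w4[1]+w4[2])/2)],"jar dir",D(T[4],ax),D(T[5],ax))
E
```

```text
w3 [array([0.4976, 0.1157, 0.024 ]), array([0.456 , 0.1322, 0.024 ]), array([0.4718, 0.174 , 0.024 ])] -21.604667222284956 -20.779017513633747 centre [0.4847 0.1449 0.024 ]
w4 [array([0.4716, 0.1698, 0.024 ]), array([0.456 , 0.1288, 0.024 ]), array([0.5122, 0.1538, 0.024 ])] -20.876637904844912 -21.485240865759568 centre [0.4841 0.1413 0.024 ]
top [0.4846 0.1439 0.024 ] -20.330464585307837 -23.131442282342388 -21.414611846050406 cap [0.5318 0.1195 0.092 ] body [0.5311 0.1221 0.066 ]
[0.602, 0.098] block dir [np.float64(-21.3), np.float64(-21.8), np.float64(-20.2)] jar dir -17.04505895858144 -18.77403591036688
[0.6, 0.0948] block dir [np.float64(-23.0), np.float64(-23.5), np.float64(-21.9)] jar dir -19.92451981434328 -21.61431676843183
[0.601, 0.0965] block dir [np.float64(-22.1), np.float64(-22.6), np.float64(-21.0)] jar dir -18.401603157441382 -20.114592445374626
```

The stand's yaw is about -21.2°, so the turntable needs about 3.6° more clockwise.

To row units: 0.032 rad / 1.5708 = 0.0204.

```bash
python3 -m creep '[[[0, 0, 0, 0, 0, 0.0204, 0], [0, 0, 0, 0, 0, 0.0204, 0], [0, 0, 0, 0, 0, 0, 0], [0, 0, 0, 0, 0, 0, 0], [0, 0, 0, 0, 0, 0, 0]]]' 20; python3 - <<'E'
from h import *
im=np.ascontiguousarray(r.get_image("top")[:,:,::-1])
go([.602,.098,.0922],np.radians(23.8));print(r.sense()['ft_torque'])
C=np.hstack([cv2.resize(np.ascontiguousarray(im[195:255,215:295]),(480,360),interpolation=cv2.INTER_CUBIC)]); cv2.imwrite("pics/c2.png",C)
print([(np.round(e["uv"],1),round(e["confidence"],2),np.round(atz(*ray("top",e["uv"]),.036),4)) for e in r.spot_point("top","powder_jar")])
E
```

```text
t: 17.0
eef_pos: [0.602, 0.098, 0.0922]
tcp_rot: [[0.402, -0.916, 0.001], [-0.916, -0.402, -0.0], [0.001, -0.001, -1.0]]
ft_force: [-0.9, -2.4, 5.5]
width: 0.0159
grasp_force: 23.2
shift [-0. -0. -0.] len 0.0 tilt err [ 0.0009 -0.0004]
world turn 0.0015 -> tool rz -0.0015
y-yaw -2.7277 t 17.05 q [ 0.427  0.477 -0.199  0.001 -0.894 -0.013]
[-0.72064438  0.27863674 -0.0270301 ]
[(array([253.9, 216.1]), 0.8, array([0.5345, 0.123 , 0.036 ]))]
```

View pics/c2.png

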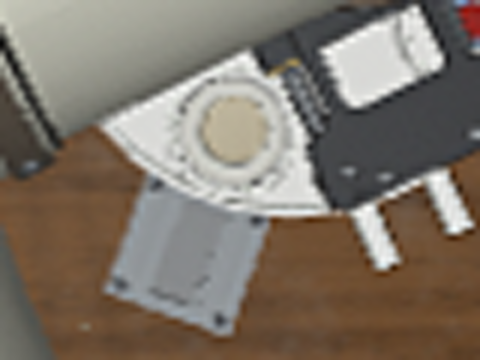

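The jar cap at (235,128) lies on the block's centreline, which extends to about (233,126). The hand bar is still gripped at 20 N.

```bash
python3 -c "
from bench import r
print(r.close_job())"
```

```text
the job is handed in; nothing more can be done
None
```

The lock pin is out and standing on the worktop clear of the stand; the powder jar is at the front behind the lock block to within about 2° by the last picture; the gripper still holds the hand bar, and the job is handed in.

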